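# Set the bread slicer and hold its pusher back for a loaf

### The job

Get the bread slicer ready for a loaf: first, with the pusher still resting forward, turn the thickness dial on the control box until its pointer nose lines up with the raised tab on the ring around it. Then pull the spring-loaded pusher back by its upright handle until its little pointer is level with the clip on the trough's wall, and keep holding it there with the gripper: finish while holding, do not let go. Leave the other things on the table where they are.

Things in the scene. Friction and masses are not known exactly. Their poses are not given: they have to be found in the camera images.
- slicer: Fixed white bread slicer, base 300 (x) x 460 (y) x 34 mm. Origin: centre of its underside, on the table; z up. Open trough along y (x -37 to 117 mm, walls to z 80 mm). Round upright blade (to z 199 mm) and motor housing (to z 184 mm) at the +y end from y 144 mm on. Control box with the dial on the -x side: 106 x 120 mm, centred at x -95, y 0 mm, top at z 100 mm. Turned up to 0.3 rad.
- dial_grip (a point): Point on the dial's upright axis at the height to grip (slicer frame x -95, y 0, z 142 mm). Black dial: upright bar grip 45 mm long (this point's x), 14 mm thick (its y), top 14 mm above this point, foot 28 mm below it on a round skirt of 24 mm radius. The point turns with the dial, z stays up. Light friction; it stays where it is left.
- dial (a joint): Turn of the dial in rad, 0 to 4.71, growing clockwise seen from above. At 0 the pointer nose points to the slicer's -x. It starts at 0.3 to 0.7, and always has to be turned clockwise to reach the tab.
- dial_pointer (a point): Tip of the dial's pointer nose: a small black nose on the skirt at one end of the bar, 32 mm from the axis, on the dial's own -x side (a white line on the bar's top lies on the same side). The point's axes are the dial's and turn with it.
- tab_mark (a point): Raised dark steel tab (12 x 7 mm, top 29 mm below dial_grip's height) on the outer edge of the fixed thin steel ring around the dial, 40 mm from the axis: the wanted setting. This point's -x points outwards from the axis, so the dial is set when the x axes of dial_pointer and tab_mark agree. It lies 1.2 to 2.0 rad of dial turn from the dial's zero.
- pusher (a joint): The pusher: grey upright plate (120 x 12 mm, top at z 123 mm) across the trough, with an arm to -y carrying its handle; slides along the slicer's y only. Value: how far it is pulled back, in m, 0 at rest (forward, near the blade) to 0.15, growing along the slicer's -y. A spring returns it: about 4 N at rest, 0.5 N more per 10 mm, up to 12 N at the end.
- pusher_handle (a point): Point on the centre line of the pusher's upright black handle, where to grip it (z 165 mm over the table). The handle is 40 mm along the slicer's x, 18 mm along its y; its top is 26 mm above this point; the arm it stands on is 30 mm below it. It lies 50 mm to the -y side of the pusher's plate and moves with it. Free room all round for fingers.
- pusher_mark (a point): Tip of the pusher's small dark steel pointer (5 mm wide), which sticks out from the plate to -x just over the trough's wall. Moves with the pusher; 50 mm to the +y side of the handle.
- length_clip: Small fixed dark steel clip (18 x 16 mm) with a thin upright ridge, seated on the trough's -x wall, top at z 96 mm. Origin at its middle, in the plane of the ridge; axes like the slicer's. It marks how far to pull: the pusher's pointer tip must come to the same place along the slicer's y as this origin, 60 to 120 mm from where it rests.
- loaf_center (a point): Bystander: centre of a brown loaf, 200 x 100 x 95 mm, on a fixed wooden board.
- mixing_bowl: Bystander: steel bowl, 200 mm across, 90 mm high. Origin under its centre.
- scoop: Bystander: black measuring scoop, cup 52 mm across, 30 mm high, lying on the slicer's base beside the control box. Origin under the cup.
- jar: Bystander: glass jar, 64 mm across, 100 mm high. Origin under its centre.
- spatula: Bystander: spatula 260 mm long, lying on the table. Origin under its middle.
- salt_shaker: Bystander: steel shaker, 42 mm across, 85 mm high. Origin under its centre.

How it is judged:
By the outcome, as a careful person would: the job done as asked, in the order asked, and still so for the second after the job is handed in, while the arm keeps its last pose, push and grip.
It also fails if it takes over 72 s, if anything falls off the work surface, if the arm or the gripper's body presses on something with over 40 N, if the wrist force passes 120 N, or if a joint passes its speed limit or range.

### The arm

A 6-joint arm with a two-finger parallel gripper is mounted at the origin on the work surface. World frame = base frame: x ahead of the robot, y to its left, z up, the work surface at z = 0. Lengths are in mm, angles in rad, forces in N, time in s.
With the tool pointing down it reaches from about 400 to 925 mm from the base axis. Payload 12.5 kg.
Tool frame: the origin (TCP) lies between the finger pads; the fingertips stand 14 mm ahead of it and the grasp point (between the pads) lies 5 mm behind it; x points along the fingers, y is the direction in which the jaws open and shut, and the axes are right-handed (so a half turn about x gives the same grasp; the last joint's range is limited). The gripper opens to 95 mm and grips with 3 to 60 N. Pads are 20 mm wide; open, the fingers measure 119 mm over their backs; the gripper's body (75 mm by 180 mm) begins 59 mm behind the grasp point.
Start: joints at [-1.446, 0.491, 1.559, -0, 1.092, -0.106], TCP at [142.995, -608.439, 228.661] pointing down, gripper open.
Joint ranges: [-3.1, 3.1], [-0.84, 2.19], [0.05, 2.79], [-1.13, 4.28], [0.06, 2.93], [-2.69, 2.69]. Speed limits (rad/s): [2.22, 2.22, 2.79, 3.14, 3.14, 3.14].

### API

Orientations are given as [roll, pitch, yaw] about the fixed x, y, z axes, in that order (R = Rz(yaw) Ry(pitch) Rx(roll)).
In Python, from cell import env, cams gives the robot as it stands.
- The arm moves only by the tool carry_out, never from a script. Its arguments are lists of equal length, an entry for each row: "grip": the closure, from -1 (fully open) to 1 (shut); "linear": the shift along the tool's x, y, z scaled (see below), a list of three; "turn": the turn about the tool's x scaled (see below). In form: {"grip": [grip, ...], "linear": [[tx, ty, tz], ...], "turn": [turn, ...]}. A call has 1 to 5 rows; each row shifts and turns the commanded pose from where the row before left it, along the tool's axes as they then stand; what a row does not reach is not made up. The controller multiplies each number of a shift by 0.5 m and each number of a turn by 180 degrees. A row lasts 1/10 s, in which the tool goes at most 50 mm and 8.59 degrees, less where a joint would pass 70% of its speed; a pose out of reach is approached as far as the arm can. A call with a number of a shift or a turn outside -1 to 1 is refused whole. A call with a gripper value outside its range is refused whole. The fingers move at their own pace and stop on an object; the grip force is fixed at half the most. Time passes only in rows, so rows that do not move let the fingers close. It gives the time, the measured TCP pose, the force and the opening at its end, in the units of the state.
- env.state(): the state, without advancing time (a new reading comes with each control period).
- cams.read_camera(name): name is "scene" or "top" or "wrist"; returns the picture (384x512x3 uint8, blue, green, red); there is no depth.
- cams.camera_info(name): a dict with "fx", "fy", "cx", "cy" (pixels), "dist" ([k1, k2, p1, p2, k3] as OpenCV has them; the pictures are not rectified), "view" (4x4, takes a point from world to camera coordinates). Camera axes: x right, y down, z forward; pixel columns grow to the right and rows downward; lengths in mm; the calibration is good to about 2 mm. A picture is of the moment at which its call begins: read the wrist's pose just before it. camera_info takes no time and is no camera call; for the wrist camera it gives the pose at the moment of the call.
- env.job_done(): hands the job in, once; it reports no verdict.
The state is a dict: "t": time; "joints": joint angles; "qvel": joint speeds; "tau": joint torques, N m; "eef_pos": TCP position; "tcp_rot": TCP orientation; "ft_force": force on the tool from outside, world axes, zero at the start; "moment": the same for the moment, N m; "opening": opening from 0.0 (shut) to 1.0 (fully open).
Only numpy, scipy, OpenCV 4.12 (cv2) and the standard library are available. Lean on these libraries where they do the work, as an engineer would, in place of code of your own. Each camera call takes 0.05 s, during which the arm holds its last target. There are 200 camera calls.

## Working session

There is one attempt and no reset: what is moved stays moved. The work goes in short steps, Python scripts to look and compute and a tool call to move; the robot and the scene stay as the last step left them, time stands still between calls to the robot, and variables do not carry over. Pictures are saved under pics/ and viewed, about 8 in all and at most 12, crops included, and the job is handed in when it is done.

Besides the shell and the picture viewer there is one more tool, called in YAML: its name, and indented under it one key for each argument. carry_out: Moves the arm, as the interface text tells. Shifts and turns lie within -1 to 1; 1 stands for 0.5 m of shift or 180 degrees of turn. Its arguments: {"type":"object","properties":{"grip":{"type":"array"},"linear":{"type":"array"},"turn":{"type":"array"}},"required":["grip","linear","turn"]}

```bash
mkdir -p pics; ls; cat > h.py <<'E'
import numpy as np, cv2
from cell import env, cams
def snap(name,fn):
    info=cams.camera_info(name); im=np.array(cams.read_camera(name)); cv2.imwrite('pics/'+fn,im)
    np.savez('pics/'+fn+'.npz',im=im,K=[[info['fx'],0,info['cx']],[0,info['fy'],info['cy']],[0,0,1]],d=np.array(info['dist'],float),V=np.array(info['view'],float)); return im
def load(fn): return np.load('pics/'+fn+'.npz')
def ray(c,uv):
    n=cv2.undistortPoints(np.array(uv,float).reshape(-1,1,2),c['K'],c['d']).reshape(-1,2)
    R=c['V'][:3,:3];o=-R.T@c['V'][:3,3]
    return o,np.c_[n,np.ones(len(n))]@R
def onz(c,uv,z):
    o,d=ray(c,uv); return o+d*((z-o[2])/d[:,2])[:,None]
def proj(c,P):
    rv=cv2.Rodrigues(c['V'][:3,:3])[0]
    return cv2.projectPoints(np.array(P,float).reshape(-1,1,3),rv,c['V'][:3,3],c['K'],c['d'])[0].reshape(-1,2)
E
python3 - <<'E'
from h import *
a=snap('top','top1.png');b=snap('scene','sc1.png');c=snap('wrist','w1.png')
for n in('top1','sc1','w1'):
    f=load(n+'.png');o,_=ray(f,[[256,192]]);print(n,o,f['K'][0,0],f['V'][2,:3])
print(env.state())
cv2.imwrite('pics/ab.png',cv2.resize(np.vstack([np.hstack([a,b]),np.hstack([c,c*0])]),(800,600)))
E
```

```text
pics
top1 [ 408.57550026   65.7341136  1016.06329941] 366.68919052105105 [ 0.17662669 -0.03137641 -0.98377768]
sc1 [1219.30690027 -559.66659399  935.24056094] 436.6712153741215 [-0.55266477  0.48871123 -0.67507258]
w1 [ 226.38476293 -589.23570044  384.49634559] 300.8433670687006 [-0.29114292 -0.06631094 -0.95437868]
{'t': 0.15, 'joints': array([-1.44560988e+00,  4.91385282e-01,  1.55932217e+00,  4.39552632e-05,
        1.09168609e+00, -1.05609242e-01]), 'qvel': array([ 0.00118235, -0.00209408, -0.00174193, -0.00186901,  0.00072179,
       -0.00124482]), 'tau': array([ 1.66747126e-03, -6.12897348e+01, -2.58277112e+01,  6.92617125e-02,
        4.73093963e-02, -8.99072143e-05]), 'eef_pos': array([ 142.97539061, -608.25429497,  228.21385243]), 'tcp_rot': array([-1.7250502 ,  1.56999449,  1.64731787]), 'ft_force': array([-0.68604568,  0.48068696, -0.19010815]), 'moment': array([-0.04499447,  0.02439055,  0.00798341]), 'opening': 0.9991355876675667}
```

View pics/top1.png

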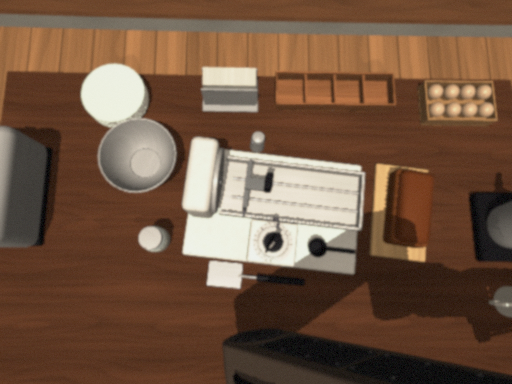

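View pics/sc1.png

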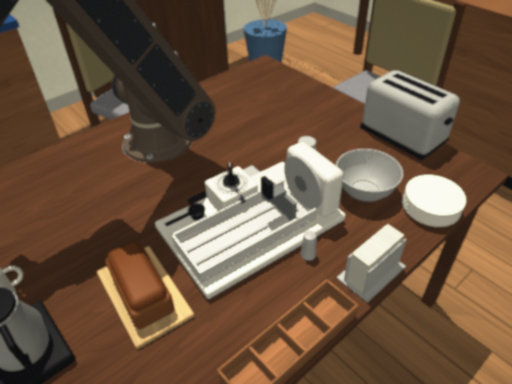

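Top view: the slicer has its dial near pixel (272,241), its handle near (268,181), and its blade end at the left. The scene view agrees. Next, a coarse fit.

```bash
python3 - <<'E'
from h import *
f=load('top1.png');im=f['im']
print(onz(f,[[272,241]],120),onz(f,[[268,181]],191))
cr=cv2.resize(im[125:285,175:375],None,fx=4,fy=4,interpolation=cv2.INTER_CUBIC);cv2.imwrite('pics/c1.png',cr)
w=((im.min(2)>110)&(np.ptp(im.astype(int),axis=2)<50)).astype(np.uint8)
n,l,s,_=cv2.connectedComponentsWithStats(w);k=l[200,240] if l[235,220]==0 else l[235,220];print(s[k])
c=max(cv2.findContours((l==k).astype(np.uint8),0,2)[0],key=cv2.contourArea).reshape(-1,2)
P=onz(f,c.astype(float),34)[:,:2].astype(np.float32);print(cv2.minAreaRect(P))
E
```

```text
[[452.77775344 -10.09602057 120.        ]] [[586.50978202   4.11869761 191.        ]]
[  182   137   183   136 17870]
((557.7176513671875, -20.279876708984375), (490.39044189453125, 325.09332275390625), 83.41224670410156)
```

View pics/c1.png

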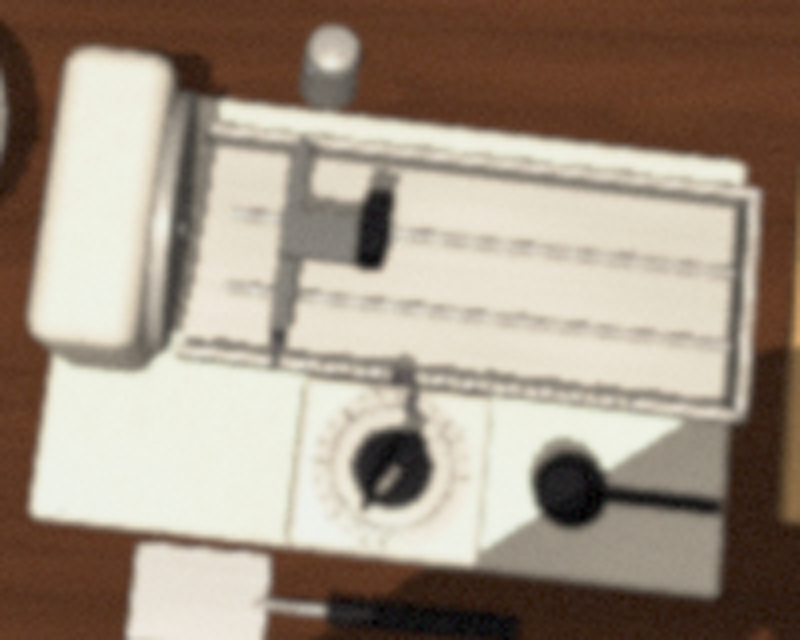

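The pointer is at the lower left of the dial (crop 368,503), the clip at crop (405,370) and the pusher mark at crop (278,350). I'll take the wrist camera over the slicer for a sharper look.

```bash
cat >> h.py <<'E'
from scipy.spatial.transform import Rotation as Ro
def tool():
    s=env.state(); return np.array(s['eef_pos']),Ro.from_euler('xyz',s['tcp_rot']).as_matrix(),s
def delta(P):
    p,R,s=tool(); return np.round(R.T@(np.array(P)-p)/500,4)
E
python3 - <<'E'
from h import *
p,R,s=tool();print(p,'\n',R.round(3))
f=load('w1.png');o,d=ray(f,[[256,192],[20,20]])
print('cam in tool',R.T@(o-p),R.T@f['V'][2,:3], 'cam x',R.T@f['V'][0,:3])
print(delta([440,-30,380]))
E
```

```text
[ 142.97539061 -608.25429497  228.21385243] 
 [[-0.     0.229 -0.973]
 [ 0.001 -0.973 -0.229]
 [-1.    -0.001 -0.   ]]
cam in tool [-156.2723505     0.44020936  -85.56755625] [ 0.9543432  -0.00128468  0.29870956] cam x [1.14212640e-03 9.99999135e-01 6.51782576e-04]
[-0.3027 -0.9902 -0.8429]
```

carry_out:
  grip: [-1,-1,-1,-1,-1]
  linear:
    - [-0.0123,-0.067,-0.0687]
    - [-0.0123,-0.067,-0.0687]
    - [-0.0123,-0.067,-0.0687]
    - [-0.0123,-0.067,-0.0687]
    - [-0.0123,-0.067,-0.0687]
  turn: [0,0,0,0,0]

```text
t: 0.65
eef_pos: [272.5, -404.3, 259.5]
tcp_rot: [-1.959, 1.571, 1.413]
ft_force: [1.4, 0.2, -0.4]
opening: 1.0
```

carry_out:
  grip: [-1,-1,-1,-1,-1]
  linear:
    - [-0.0123,-0.067,-0.0687]
    - [-0.0123,-0.067,-0.0687]
    - [-0.0123,-0.067,-0.0687]
    - [-0.0123,-0.067,-0.0687]
    - [-0.0123,-0.067,-0.0687]
  turn: [0,0,0,0,0]

```text
t: 1.15
eef_pos: [401.3, -201.9, 290.5]
tcp_rot: [2.054, 1.57, -0.857]
ft_force: [0.3, -0.4, -0.3]
opening: 1.004
```

carry_out:
  grip: [-1,-1,-1,-1,-1]
  linear:
    - [-0.0123,-0.067,-0.0687]
    - [-0.0123,-0.067,-0.0687]
    - [-0.0123,-0.067,-0.0687]
    - [-0.0123,-0.067,-0.0687]
    - [-0.0123,-0.067,-0.0687]
  turn: [0,0,0,0,0]

```text
t: 1.65
eef_pos: [530.3, 0.6, 321.1]
tcp_rot: [1.098, 1.571, -1.813]
ft_force: [1.4, -1.5, 0.4]
opening: 1.0
```

carry_out:
  grip: [-1,-1,-1]
  linear:
    - [0,0,0]
    - [0,0,0]
    - [0,0,0]
  turn: [0,0,0]

```text
t: 1.95
eef_pos: [529.1, -2.0, 320.6]
tcp_rot: [0.033, 1.57, -2.879]
ft_force: [-0.2, -0.6, 0.0]
opening: 0.998
```

```bash
python3 - <<'E'
from h import *
p,R,s=tool();print(p,'\n',R.round(3),s['joints'].round(3),s['t'])
a=snap('wrist','w2.png');cv2.imwrite('pics/w2b.png',cv2.resize(a,(800,600),interpolation=cv2.INTER_CUBIC))
E
```

```text
[529.09910933  -1.99265824 320.57468117] 
 [[-0.001  0.228 -0.974]
 [-0.    -0.974 -0.228]
 [-1.     0.     0.001]] [-0.128  0.268  1.66  -0.     1.214  1.212] 1.95
```

View pics/w2b.png

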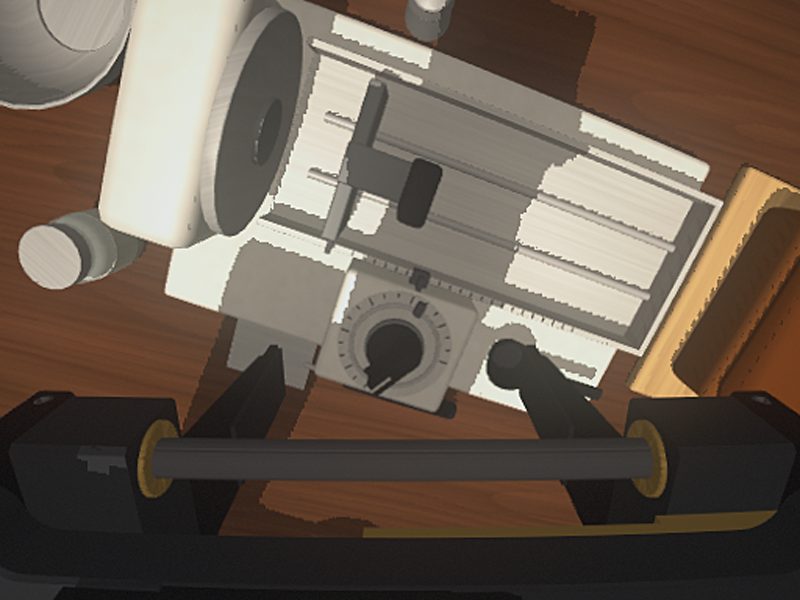

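The wrist view shows the dial at about (393,345), the nose near (375,385), the clip at (421,280), the pusher pointer at (330,248), and a dark mark at (420,310). That mark would be well past the stated 1.2–2.0 rad, so I'll check it in a crop.

```bash
python3 - <<'E'
from h import *
f=load('w2.png');im=f['im']
cv2.imwrite('pics/c2.png',cv2.resize(im[150:270,195:315],None,fx=5,fy=5,interpolation=cv2.INTER_CUBIC))
E
```

```text
(no output)
```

View pics/c2.png

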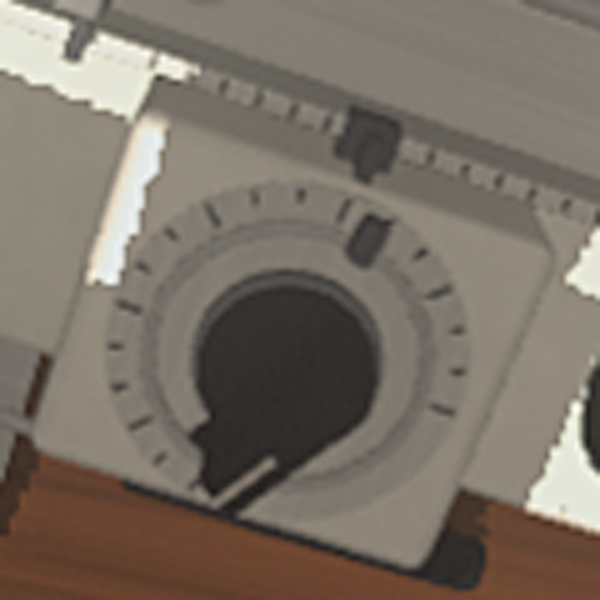

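```bash
python3 - <<'E'
from h import *
f=load('w2.png')
c=lambda x,y:[195+x/5-.4,150+y/5-.4]
w=lambda x,y:[x*.64,y*.64]
def g(n,uv,z):print(n,onz(f,[uv],z)[0].round(1))
g('skirt c',c(288,360),112);g('skirtL',c(195,370),112);g('skirtT',c(290,270),112);g('skirtR',c(381,360),112)
g('tab',c(369,240),113);g('tab in',c(362,262),113);g('tab out',c(377,217),113);g('nose',c(195,440),110)
g('line in',c(273,462),156);g('line out',c(215,503),156)
for n,a in dict(TL=(148,82),TR=(552,243),BR=(425,568),BL=(37,455)).items(): g('box'+n,c(*a),100)
g('clip tip',c(368,178),96);g('clip mid',c(370,130),96);g('mark tip',c(75,50),95)
g('handle',w(421,193),191);g('base -y+x',w(708,163),34);g('base +y-x',w(166,293),34);g('base -y-x',w(598,412),34)
E
```

```text
skirt c [456.  -12.6 112. ]
skirtL [447.6  10.6 112. ]
skirtT [480.7  -7.5 112. ]
skirtR [461.6 -36.5 112. ]
tab [493.7 -25.3 113. ]
tab in [487.4 -25.  113. ]
tab out [500.1 -25.8 113. ]
nose [426.6   6.4 110. ]
line in [448.5 -11.4 156. ]
line out [ 4.346e+02 -3.000e-01  1.560e+02]
boxTL [518.1  38.6 100. ]
boxTR [499.7 -74.3 100. ]
boxBR [396.8 -66.1 100. ]
boxBL [406.8  48.1 100. ]
clip tip [504.9 -22.9  96. ]
clip mid [517.7 -20.3  96. ]
mark tip [520.9  59.   95. ]
handle [5.905e+02 3.000e-01 1.910e+02]
base -y+x [ 668.6 -263.    34. ]
base +y-x [426.1 216.2  34. ]
base -y-x [ 396.7 -252.1   34. ]
```

Tab found at radius 39.8 mm, direction −18.6° in world, and the nose at about 147°. That puts the tab near 3.35 rad from zero, against the stated 1.2–2.0. The ring carries only this one tab, so I'll follow the image. Now I'll turn the gripper to the bar.

carry_out:
  grip: [-1,-1,-1,-1,-1]
  linear:
    - [0,0,0]
    - [0,0,0]
    - [0,0,0]
    - [0,0,0]
    - [0,0,0]
  turn: [-0.047,-0.047,-0.047,-0.047,-0.047]

```text
t: 2.5
eef_pos: [529.1, -2.7, 320.9]
tcp_rot: [0.244, 1.571, -1.925]
ft_force: [-0.0, -0.1, 0.0]
opening: 0.999
```

carry_out:
  grip: [-1,-1,-1,-1,-1]
  linear:
    - [0,0,0]
    - [0,0,0]
    - [0,0,0]
    - [0,0,0]
    - [0,0,0]
  turn: [-0.047,-0.047,-0.047,-0.047,-0.047]

```text
t: 3.0
eef_pos: [529.1, -2.7, 321.0]
tcp_rot: [-0.095, 1.571, -1.525]
ft_force: [0.3, -0.4, -0.5]
opening: 0.999
```

carry_out:
  grip: [-1,-1,-1,-1,-1]
  linear:
    - [0,0,0]
    - [0,0,0]
    - [0,0,0]
    - [0,0,0]
    - [0,0,0]
  turn: [-0.047,-0.047,-0.047,-0.047,-0.047]

```text
t: 3.5
eef_pos: [529.2, -2.7, 320.9]
tcp_rot: [-0.843, 1.571, -1.535]
ft_force: [-0.4, -0.0, -0.2]
opening: 0.997
```

carry_out:
  grip: [-1,-1,-1]
  linear:
    - [0,0,0]
    - [0,0,0]
    - [0,0,0]
  turn: [-0.045,0,0]

```text
t: 3.8
eef_pos: [529.3, -2.2, 320.9]
tcp_rot: [-1.163, 1.571, -1.723]
ft_force: [-0.3, -0.5, 0.7]
opening: 1.0
```

```bash
python3 - <<'E'
from h import *
p,R,s=tool();print(p,np.degrees(np.arctan2(R[1,1],R[0,1])),s['joints'].round(3),s['t'])
print('to dial above',delta([456,-12.8,230]),'down to grip',delta([456,-12.8,137]))
a=snap('wrist','w3.png');f=load('w3.png')
q=proj(f,[[456,-12.8,112],[494,-25.3,113],[428,5,110]]);print(q)
u,v=q[0].astype(int);x0,y0=max(u-70,0),max(v-70,0);print(x0,y0)
cv2.imwrite('pics/c3.png',cv2.resize(a[y0:y0+140,x0:x0+140],None,fx=4,fy=4,interpolation=cv2.INTER_CUBIC))
E
```

```text
[529.33869511  -2.2139712  320.9097387 ] 57.90054198852203 [-0.129  0.268  1.66  -0.     1.214 -1.139] 3.8
to dial above [ 0.1818 -0.0959 -0.113 ] down to grip [ 0.3678 -0.0958 -0.113 ]
[[216.45305325 119.91797393]
 [225.39222952 152.27770325]
 [215.81045357  90.94452107]]
146 49
```

View pics/c3.png

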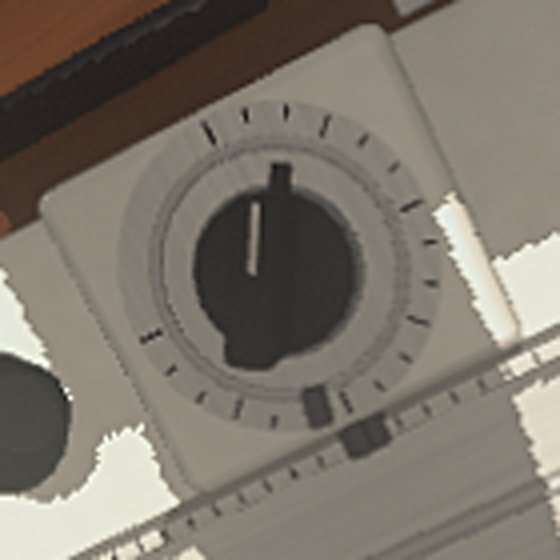

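```bash
python3 - <<'E'
from h import *
f=load('w3.png');a=f['im']
c=lambda x,y:[146+x/4-.4,49+y/4-.4]
def g(n,uv,z):
    P=onz(f,[uv],z)[0];v=P[:2]-C;print(n,P.round(1),np.hypot(*v).round(1),np.degrees(np.arctan2(v[1],v[0])).round(1))
C=np.array([456,-12.8])
# scale ring outer circle (light-grey) rough picks & ring
for n,p in dict(skL=(194,275),skR=(358,275),skT=(262,190)).items(): g(n,c(*p),112)
g('nose tip',c(282,166),112);g('tab',c(317,407),113);g('line in',c(252,272),156);g('line out',c(256,205),156)
for n,p in dict(oL=(118,260),oR=(446,258),oT=(275,100),oB=(290,432)).items(): g(n,c(*p),101)
E
```

```text
skL [439.2 -33.6 112. ] 26.7 -128.9
skR [465.4   7.6 112. ] 22.5 65.4
skT [430.   -2.7 112. ] 27.9 158.8
nose tip [427.6   6.  112. ] 34.1 146.5
tab [491.7 -24.5 113. ] 37.6 -18.2
line in [449.  -11.2 156. ] 7.1 166.7
line out [435.6  -0.7 156. ] 23.7 149.2
oL [422.4 -53.  101. ] 52.4 -129.9
oR [475.6  32.1 101. ] 49.0 66.4
oT [410.   13.7 101. ] 53.1 150.1
oB [494.8 -38.5 101. ] 46.6 -33.5
```

carry_out:
  grip: [-1,-1,-1,-1,-1]
  linear:
    - [0.06,-0.0325,-0.0385]
    - [0.06,-0.0325,-0.0385]
    - [0.06,-0.0325,-0.0385]
    - [0,0,0]
    - [0,0,0]
  turn: [0,0,0,0.027,0]

```text
t: 4.35
eef_pos: [454.5, -12.7, 230.7]
tcp_rot: [-2.532, 1.57, 3.108]
ft_force: [1.3, -0.0, -0.1]
opening: 1.001
```

```bash
python3 - <<'E'
from h import *
p,R,s=tool();print(p,np.degrees(np.arctan2(R[1,1],R[0,1])),s['t'])
print('down to grip',delta([454.5,-12.8,137]))
E
```

```text
[454.46621222 -12.71062074 230.68234321] 53.0973474220854 4.35
down to grip [ 0.1874 -0.      0.0002]
```

carry_out:
  grip: [-1,-1,-1,-1,-1]
  linear:
    - [0.047,0,0]
    - [0.047,0,0]
    - [0.047,0,0]
    - [0.03,0,0]
    - [0.016,0,0]
  turn: [0,0,0,0,0]

```text
t: 4.85
eef_pos: [455.3, -12.6, 136.7]
tcp_rot: [-2.336, 1.571, -2.975]
ft_force: [0.2, 0.4, 0.0]
opening: 1.0
```

carry_out:
  grip: [1,1,1,1,1]
  linear:
    - [0,0,0]
    - [0,0,0]
    - [0,0,0]
    - [0,0,0]
    - [0,0,0]
  turn: [0,0,0,0,0]

```text
t: 5.35
eef_pos: [455.1, -12.5, 137.8]
tcp_rot: [0.383, 1.57, -0.257]
ft_force: [0.3, 1.1, -0.1]
opening: 0.639
```

carry_out:
  grip: [1,1,1,1,1]
  linear:
    - [0,0,0]
    - [0,0,0]
    - [0,0,0]
    - [0,0,0]
    - [0,0,0]
  turn: [0,0,0,0,0]

```text
t: 5.85
eef_pos: [454.9, -12.4, 137.3]
tcp_rot: [-1.144, 1.571, -1.784]
ft_force: [-0.4, 0.2, -0.1]
opening: 0.215
```

```bash
python3 - <<'E'
from h import *
p,R,s=tool();print(p,np.degrees(np.arctan2(R[1,1],R[0,1])),s['joints'].round(3),s['t'],s['ft_force'],s['moment'],s['opening']*95)
E
```

```text
[454.88213646 -12.44150815 137.33572148] 53.36438482545049 [-0.173  0.388  2.064 -0.     0.689 -1.104] 5.85 [-0.38670244  0.21305395 -0.1233318 ] [ 0.07790804 -0.18202475 -0.01476293] 20.39493130695345
```

carry_out:
  grip: [1,1,1]
  linear:
    - [0,0,0]
    - [0,0,0]
    - [0,0,0]
  turn: [0,0,0]

```text
t: 6.15
eef_pos: [453.4, -14.3, 137.4]
tcp_rot: [-1.768, 1.566, -2.406]
ft_force: [-9.9, -21.8, 6.9]
opening: 0.144
```

```bash
python3 - <<'E'
from h import *
p,R,s=tool();print(p,np.degrees(np.arctan2(R[1,1],R[0,1])),s['joints'].round(3),s['t'],s['ft_force'],s['moment'],s['opening']*95)
E
```

```text
[453.42423654 -14.29844075 137.36007335] 53.46499949767332 [-0.175  0.388  2.065 -0.006  0.691 -1.104] 6.15 [ -9.91984141 -21.81818262   6.93235299] [-4.15853515  1.73369978  0.15561127] 13.696172613366125
```

carry_out:
  grip: [1,1,1]
  linear:
    - [0,-0.005,0]
    - [0,0,0]
    - [0,0,0]
  turn: [0,0,0]

```text
t: 6.45
eef_pos: [453.2, -14.6, 137.4]
tcp_rot: [-1.659, 1.57, -2.299]
ft_force: [-1.9, -5.1, 2.5]
opening: 0.149
```

```bash
cat > st.py <<'E'
from h import *
p,R,s=tool();print(p.round(1),'jaw',np.degrees(np.arctan2(R[1,1],R[0,1])).round(2),s['joints'].round(3),s['t'],(R.T@s['ft_force']).round(1),(R.T@s['moment']).round(2),(s['opening']*95).round(1))
E
python3 st.py
```

```text
Traceback (most recent call last):
  File "st.py", line 2, in <module>
    p,R,s=tool();print(p.round(1),'jaw',np.degrees(np.arctan2(R[1,1],R[0,1])).round(2),s['joints'].round(3),s['t'],(R.T@s['ft_force']).round(1),(R.T@s['moment']).round(2),(s['opening']*95).round(1))
                                                                                                                                                                           ^^^^^^^^^^^^^^^^^^^^^^^
AttributeError: 'float' object has no attribute 'round'
```

carry_out:
  grip: [1,1,1,1,1]
  linear:
    - [0,0,0]
    - [0,0,0]
    - [0,0,0]
    - [0,0,0]
    - [0,0,0]
  turn: [0.03,0.03,0.03,0.03,0.03]

```text
t: 6.95
eef_pos: [452.5, -15.2, 137.3]
tcp_rot: [-1.41, 1.568, -2.524]
ft_force: [-7.1, -13.0, 5.5]
opening: 0.146
```

```bash
sed -i "s/(s\['opening'\]\*95).round(1)/s['opening']*95/" st.py; python3 st.py
```

```text
[452.5 -15.2 137.3] jaw 26.22 [-0.179  0.386  2.068 -0.003  0.689 -0.634] 6.95 [ -5.5 -12.2   8.5] [-0.04 -1.69 -2.35] 13.849191461230227
```

carry_out:
  grip: [1,1,1,1,1]
  linear:
    - [0,-0.0024,0.0014]
    - [0,0,0]
    - [0,0,0]
    - [0,0,0]
    - [0,0,0]
  turn: [0.03,0.03,0.03,0.03,0.03]

```text
t: 7.45
eef_pos: [451.4, -15.6, 137.4]
tcp_rot: [-1.415, 1.568, -3.0]
ft_force: [-9.4, -6.2, 8.8]
opening: 0.149
```

```bash
python3 st.py
```

```text
[451.4 -15.6 137.4] jaw -0.8 [-1.81e-01  3.85e-01  2.07e+00 -1.00e-03  6.89e-01 -1.65e-01] 7.45 [-8.7 -9.3  6.3] [-0.02 -0.96 -1.43] 14.19305772051016
```

carry_out:
  grip: [1,1,1,1,1]
  linear:
    - [0,-0.002,0.0012]
    - [0,0,0]
    - [0,0,0]
    - [0,0,0]
    - [0,0,0]
  turn: [0.03,0.03,0.03,0.03,0.03]

```text
t: 7.95
eef_pos: [450.2, -15.5, 137.3]
tcp_rot: [-1.316, 1.567, 2.911]
ft_force: [-8.7, 2.8, 9.3]
opening: 0.146
```

```bash
python3 st.py
```

```text
[450.2 -15.5 137.3] jaw -27.83 [-0.181  0.384  2.073  0.     0.688  0.304] 7.95 [-9.2 -9.   1.6] [-0.05 -0.15 -1.43] 13.845930638500445
```

carry_out:
  grip: [1,1,1,1,1]
  linear:
    - [0,0,0]
    - [0,0,0]
    - [0,0,0]
    - [0,0,0]
    - [0,0,0]
  turn: [0.03,0.03,0.03,0.03,0.03]

```text
t: 8.45
eef_pos: [449.4, -14.9, 137.3]
tcp_rot: [-0.968, 1.565, 2.787]
ft_force: [-11.6, 9.5, 11.8]
opening: 0.145
```

```bash
python3 st.py
```

```text
[449.4 -14.9 137.3] jaw -54.85 [-1.810e-01  3.840e-01  2.074e+00  1.000e-03  6.900e-01  7.750e-01] 8.45 [-11.8 -14.5   4.1] [-0.1  -0.48 -2.53] 13.8216279693488
```

carry_out:
  grip: [1,1,1,1,1]
  linear:
    - [0,-0.002,0.0008]
    - [0,0,0]
    - [0,0,0]
    - [0,0,0]
    - [0,0,0]
  turn: [0.03,0.03,0.03,0.03,0.03]

```text
t: 8.95
eef_pos: [448.9, -13.9, 137.3]
tcp_rot: [-0.69, 1.566, 2.593]
ft_force: [-8.9, 15.0, 10.4]
opening: 0.147
```

carry_out:
  grip: [1,1,1,1,1]
  linear:
    - [0,-0.002,0]
    - [0,0,0]
    - [0,0,0]
    - [0,0,0]
    - [0,0,0]
  turn: [0.03,0.03,0.03,0.03,0.023]

```text
t: 9.45
eef_pos: [449.0, -12.8, 137.3]
tcp_rot: [-0.33, 1.566, 2.504]
ft_force: [-6.5, 15.9, 10.2]
opening: 0.15
```

```bash
python3 st.py; python3 - <<'E'
from h import *
a=snap('wrist','w4.png');f=load('w4.png')
q=proj(f,[[453,-13,112],[492,-24.5,113]]);print(q)
u,v=q[0].astype(int);x0,y0=max(u-100,0),max(v-80,0);print(x0,y0)
cv2.imwrite('pics/c4.png',cv2.resize(a[y0:y0+150,x0:x0+200],None,fx=4,fy=4,interpolation=cv2.INTER_CUBIC))
E
```

```text
[449.  -12.8 137.3] jaw -107.61 [-0.177  0.383  2.075  0.003  0.687  1.699] 9.45 [-10.1 -13.2  11. ] [-0.06 -1.99 -2.54] 14.237528205152197
[[255.73140933 225.04251663]
 [254.22682596 164.99725065]]
155 145
```

View pics/c4.png

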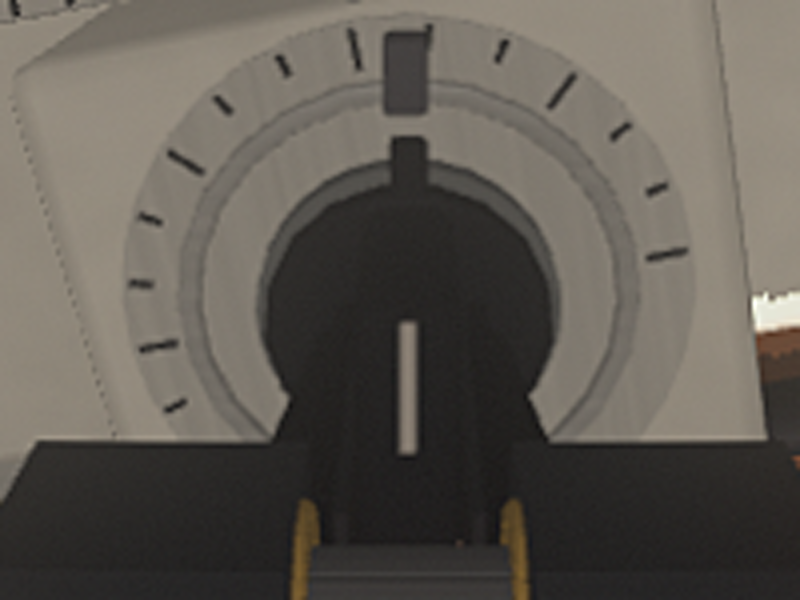

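The nose (409,137) and the tab (406,72) line up to within about 0.8° in the crop. I'll trim that, relax the side forces and re-measure numerically.

carry_out:
  grip: [1,1,1]
  linear:
    - [0,-0.0025,0.002]
    - [0,0,0]
    - [0,0,0]
  turn: [-0.004,0,0]

```text
t: 9.8
eef_pos: [448.9, -12.6, 137.3]
tcp_rot: [0.129, 1.568, 2.98]
ft_force: [-6.3, 0.9, 6.5]
opening: 0.146
```

```bash
python3 st.py; cat > m.py <<'E'
from h import *
import sys
fn=sys.argv[1]; 
if len(sys.argv)>2: snap('wrist',fn)
f=load(fn);a=f['im'].min(2).astype(float)
def seg(r,lo,hi):  # sub-pixel dark-run centre along an image row
    x=np.arange(lo,hi);s=a[r,lo:hi];t=(np.percentile(s,85)+s.min())/2;w=np.clip(np.percentile(s,85)-s,0,None);w[s>t+15]=0
    return (x*w).sum()/w.sum()
for n,rows,z in(('tab',range(156,172),113),('nose',range(181,190),112)):
    uv=np.array([[seg(r,240,272),r] for r in rows]);P=onz(f,uv,z)
    print(n,uv[:,0].round(1),P.mean(0).round(2))
E
python3 m.py w4.png; python3 m.py w5.png 1
```

```text
[448.9 -12.6 137.3] jaw -106.62 [-0.175  0.382  2.076 -0.     0.686  1.686] 9.8 [-6.4  0.9  6.3] [ 0.   -1.06  0.03] 13.882015239886272
tab [254.4 254.  253.6 253.5 254.3 254.  254.2 255.9 256.  256.7 255.4 255.5
 255.9 256.  255.9 255.8] [492.73 -25.27 113.  ]
nose [256.6 256.6 256.6 256.8 256.6 256.6 256.9 255.4 255.4] [479.09 -21.77 112.  ]
tab [255.8 255.2 255.6 255.6 255.5 255.2 256.3 257.4 257.4 257.4 256.5 257.4
 257.4 257.4 257.4 257.3] [492.63 -25.24 113.  ]
nose [257.  257.  257.  257.  257.1 257.1 257.4 256.1 255.2] [479.13 -21.33 112.  ]
```

```bash
cat >> m.py <<'E'
def cen(rows,lo,hi,sign):
    out=[]
    for r in rows:
        g=np.gradient(cv2.GaussianBlur(a[r:r+1],(3,1),0.6)[0,lo:hi])*sign
        k=len(g)//2
        L=np.clip(-g[:k],0,None);Rr=np.clip(g[k:],0,None);L[L<L.max()/2]=0;Rr[Rr<Rr.max()/2]=0
        out.append([lo+((L*np.arange(k)).sum()/L.sum()+(Rr*np.arange(k,len(g))).sum()/Rr.sum())/2,r])
    return np.array(out)
T=cen(range(164,171),246,268,1);N=cen(range(182,187),248,266,1);W=cen(range(228,256),249,265,-1)
print('T',T[:,0].round(2),'N',N[:,0].round(2),'W',W[:,0].round(2))
t=onz(f,T,113);n=onz(f,N,112);w=onz(f,W,156)
A=np.r_[n,w][:,:2];c=A.mean(0);d=np.linalg.svd(A-c)[2][0];d*=np.sign(d[0]);nr=np.array([-d[1],d[0]])
print('ptr dir deg',np.degrees(np.arctan2(d[1],d[0])),'tab off mm',((t[:,:2]-c)@nr).mean(),'nose',((n[:,:2]-c)@nr).mean(),'line',((w[:,:2]-c)@nr).mean())
R=tool()[1];cp=onz(f,W,156)[:,:2];e=R[:2,2]*-1;e/=np.hypot(*e);m=np.array([-e[1],e[0]])
print('in tool frame lateral: tab',(t[:,:2]@m).mean()-(w[:,:2]@m).mean(),'nose',(n[:,:2]@m).mean()-(w[:,:2]@m).mean())
E
python3 m.py w5.png;python3 st.py
```

```text
tab [255.8 255.2 255.6 255.6 255.5 255.2 256.3 257.4 257.4 257.4 256.5 257.4
 257.4 257.4 257.4 257.3] [492.63 -25.24 113.  ]
nose [257.  257.  257.  257.  257.1 257.1 257.4 256.1 255.2] [479.13 -21.33 112.  ]
T [257.27 257.27 257.1  257.09 257.09 257.09 257.08] N [257.   257.   257.01 255.94 256.99] W [257.   257.01 257.   257.   257.   257.   257.   257.   257.   257.01
 257.   257.   257.   257.01 257.   257.01 257.   257.01 257.   257.01
 257.01 257.   257.   257.01 257.01 257.   257.   257.01]
ptr dir deg -16.316274002889315 tab off mm -0.24203912538110944 nose 0.04467432779320017 line -0.007977558534469614
in tool frame lateral: tab -0.08028189567434652 nose 0.14627377309230383
[448.9 -12.6 137.3] jaw -106.62 [-0.175  0.382  2.076 -0.     0.686  1.686] 9.85 [-6.9 -0.4  5.9] [-0.03 -1.05  0.11] 13.62620645713652
```

carry_out:
  grip: [-0.6,-0.6,-0.6,-0.6,-0.6]
  linear:
    - [0,0,0]
    - [0,0,0]
    - [0,0,0]
    - [0,0,0]
    - [0,0,0]
  turn: [0,0,0,0,0]

```text
t: 10.35
eef_pos: [450.1, -13.1, 137.3]
tcp_rot: [2.769, 1.571, -0.663]
ft_force: [0.1, -0.2, 0.6]
opening: 0.509
```

carry_out:
  grip: [-1,-1,-1,-1,-1]
  linear:
    - [-0.04,0,0]
    - [-0.08,0,0]
    - [-0.09,0,0]
    - [-0.09,0,0]
    - [-0.09,0,0]
  turn: [0,0,0,0,0]

```text
t: 10.85
eef_pos: [449.5, -13.1, 334.4]
tcp_rot: [2.991, 1.57, -0.441]
ft_force: [0.6, -0.4, -0.5]
opening: 0.924
```

```bash
python3 st.py; python3 - <<'E'
from h import *
f=load('w2.png')
# long straight edges in w2 and top: slope of line segments, mapped to z 80
for fn,z in(('w2.png',80),('top1.png',80)):
    f=load(fn);g=cv2.cvtColor(f['im'],cv2.COLOR_BGR2GRAY)
    l=cv2.createLineSegmentDetector().detect(g)[0].reshape(-1,4)
    for s in l:
        P=onz(f,s.reshape(2,2),z)[:,:2];d=P[1]-P[0];L=np.hypot(*d);a=np.degrees(np.arctan2(d[1],d[0]))%180
        m=P.mean(0)
        if L>75 and abs(a-84)<10 and abs(m[0]-550)<170: print(fn,s.round(0),P.round(0).tolist(),round(L),round(a,1))
snap('wrist','w6.png')
q=proj(load('w6.png'),[[454,-12.7,112]]);print(q)
im=load('w6.png')['im'];cv2.imwrite('pics/w6b.png',cv2.resize(im,(800,600),interpolation=cv2.INTER_CUBIC))
E
```

```text
[449.5 -13.1 334.4] jaw -106.66 [-0.176  0.13   1.804 -0.     1.207  1.686] 10.85 [ 0.5  0.2 -0.6] [-0.01 -0.05 -0.  ] 87.78171559991277
w2.png [286. 247. 335. 263.] [[414.0, -73.0], [405.0, -152.0]] 79 83.2
w2.png [362.  65. 216.   8.] [[679.0, -101.0], [699.0, 87.0]] 189 83.8
w2.png [452. 105. 362.  66.] [[662.0, -233.0], [678.0, -101.0]] 133 83.3
w2.png [258.  50. 374.  96.] [[664.0, 28.0], [647.0, -127.0]] 156 83.6
w2.png [463. 129. 378.  93.] [[637.0, -260.0], [651.0, -131.0]] 129 83.6
w2.png [442. 127. 242.  47.] [[631.0, -230.0], [663.0, 48.0]] 280 83.4
w2.png [360. 165. 412. 184.] [[557.0, -139.0], [548.0, -220.0]] 82 83.6
w2.png [397. 105. 456. 131.] [[643.0, -160.0], [632.0, -252.0]] 92 83.2
w2.png [269.  50. 201.  24.] [[668.0, 15.0], [678.0, 101.0]] 87 83.7
w2.png [425. 160. 342. 128.] [[584.0, -224.0], [599.0, -99.0]] 126 83.3
w2.png [432. 158. 345. 124.] [[590.0, -233.0], [604.0, -103.0]] 131 83.6
w2.png [415. 190. 332. 160.] [[541.0, -227.0], [555.0, -100.0]] 127 83.9
w2.png [338. 126. 283. 105.] [[599.0, -94.0], [608.0, -17.0]] 77 83.5
w2.png [268. 263. 219. 248.] [[3
[... 683 characters left out ...]
20 83.4
top1.png [281. 215. 352. 223.] [[521.0, -36.0], [501.0, -220.0]] 185 83.6
top1.png [230. 157. 361. 172.] [[676.0, 97.0], [636.0, -250.0]] 349 83.4
top1.png [312. 222. 281. 218.] [[504.0, -117.0], [514.0, -36.0]] 81 83.2
top1.png [252. 196. 353. 208.] [[571.0, 38.0], [540.0, -226.0]] 265 83.5
top1.png [277. 180. 353. 190.] [[612.0, -28.0], [589.0, -228.0]] 202 83.5
top1.png [511. 261. 479. 261.] [[406.0, -622.0], [408.0, -542.0]] 80 88.9
top1.png [353. 212. 297. 206.] [[530.0, -225.0], [545.0, -79.0]] 147 83.9
top1.png [353. 194. 287. 187.] [[577.0, -227.0], [596.0, -54.0]] 175 83.6
top1.png [472. 267. 503. 268.] [[392.0, -521.0], [391.0, -601.0]] 80 89.1
[[256.00095661 161.54582612]]
```

View pics/w6b.png

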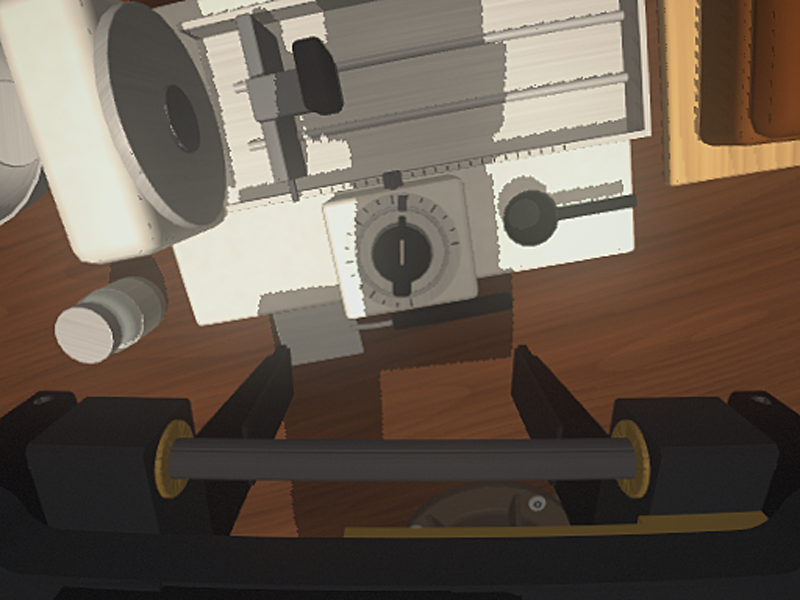

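Dial is released and the nose (402,218) still lines up with the tab (403,201). Slicer yaw is −6.5°. Pusher pointer to clip is about 79 mm. Going to the handle.

carry_out:
  grip: [-1,-1,-1]
  linear:
    - [0,0,0]
    - [0,0,0]
    - [0,0,0]
  turn: [-0.0282,-0.0282,0]

```text
t: 11.2
eef_pos: [449.9, -13.1, 332.2]
tcp_rot: [2.623, 1.571, -0.631]
ft_force: [0.2, 0.5, 0.4]
opening: 1.001
```

carry_out:
  grip: [-1,-1,-1,-1,-1]
  linear:
    - [0.047,-0.0147,-0.069]
    - [0.047,-0.0147,-0.069]
    - [0.047,-0.0147,-0.069]
    - [0.047,-0.0147,-0.069]
    - [0,0,0]
  turn: [0,0,0,0,0]

```text
t: 11.7
eef_pos: [592.2, 0.7, 233.6]
tcp_rot: [0.002, 1.565, 3.028]
ft_force: [-0.7, 0.0, -0.3]
opening: 0.998
```

```bash
python3 st.py; python3 - <<'E'
from h import *
print(delta([590,0.5,160]))
# handle check: two-view ray crossing of the blob of the handle's top (w2, w6)
A=load('w2.png');B=load('w6.png')
print(proj(A,[[590,.5,191],[590,.5,139]])/.64,proj(B,[[590,.5,191],[590,.5,139]])/.64)
E
```

```text
[592.2   0.7 233.6] jaw -96.65 [-0.11   0.441  1.632  0.     1.073  1.577] 11.7 [0.3 0.  0.7] [ 0.01 -0.04 -0.04] 94.77998402362896
[0.1473 0.001  0.0035]
[[420.48947248 193.68549119]
 [417.71337467 186.924439  ]] [[311.52410931  70.69132396]
 [325.28707367  82.56159401]]
```

Projected handle points fall on the handle in both views. Descend and close.

carry_out:
  grip: [-1,-1,-1,-1,-1]
  linear:
    - [0.047,0.001,0.003]
    - [0.047,0,0]
    - [0.035,0,0]
    - [0.018,0,0]
    - [0,0,0]
  turn: [0,0,0,0,0]

```text
t: 12.2
eef_pos: [588.3, 0.1, 164.2]
tcp_rot: [0.066, 1.569, 3.093]
ft_force: [-0.2, -0.2, -0.3]
opening: 0.999
```

carry_out:
  grip: [1,1,1,1,1]
  linear:
    - [0,0,0]
    - [0,0,0]
    - [0,0,0]
    - [0,0,0]
    - [0,0,0]
  turn: [0,0,0,0,0]

```text
t: 12.7
eef_pos: [588.9, 0.1, 165.1]
tcp_rot: [2.946, 1.57, -0.31]
ft_force: [0.1, 0.6, -0.5]
opening: 0.636
```

carry_out:
  grip: [1,1,1,1,1]
  linear:
    - [0,0,0]
    - [0,0,0]
    - [0,0,0]
    - [0,0,0]
    - [0,0,0]
  turn: [0,0,0,0,0]

```text
t: 13.2
eef_pos: [588.9, 0.1, 164.8]
tcp_rot: [1.303, 1.571, -1.952]
ft_force: [0.4, 0.3, -0.1]
opening: 0.219
```

carry_out:
  grip: [1,1,1]
  linear:
    - [0,0,0]
    - [0,0,0]
    - [0,0,0]
  turn: [0,0,0]

```text
t: 13.5
eef_pos: [588.9, 0.5, 164.9]
tcp_rot: [-1.756, 1.57, 1.272]
ft_force: [0.6, 4.4, 0.1]
opening: 0.19
```

```bash
python3 st.py; python3 -c "
from h import *
snap('wrist','w7.png');f=load('w7.png')
print(proj(f,[[518,-20,96],[521,59,95],[454,-12.7,112]]))"
```

```text
[5.889e+02 5.000e-01 1.649e+02] jaw -96.5 [-0.112  0.511  1.72   0.     0.911  1.573] 13.5 [-0.1 -4.5 -0.1] [-0.01  0.09 -0.76] 18.04930811250632
[[289.66708384 280.23696552]
 [200.03821539 285.19895697]
 [288.80432428 351.67286079]]
```

carry_out:
  grip: [1,1,1,1,1]
  linear:
    - [0,0.03,0]
    - [0,0.03,0]
    - [0,0.03,0]
    - [0,0.03,0]
    - [0,0.03,0]
  turn: [0,0,0,0,0]

```text
t: 14.05
eef_pos: [580.4, -74.2, 164.8]
tcp_rot: [-1.643, 1.57, 1.385]
ft_force: [2.8, 10.1, -1.4]
opening: 0.188
```

carry_out:
  grip: [1,1,1]
  linear:
    - [0,0,0]
    - [0,0,0]
    - [0,0,0]
  turn: [0,0,0]

```text
t: 14.35
eef_pos: [580.4, -73.8, 164.8]
tcp_rot: [-1.604, 1.57, 1.424]
ft_force: [1.1, 6.7, -0.9]
opening: 0.188
```

```bash
python3 st.py; python3 -c "
from h import *
s=snap('scene','s8.png');t=snap('top','t8.png');w=snap('wrist','w8.png');o=[]
for n,im in(('s8.png',s),('t8.png',t),('w8.png',w)):
    f=load(n);q=proj(f,[518,-20,96])[0];print(n,q);u,v=q.astype(int);u=max(u,35);v=max(min(v,348),35)
    o.append(cv2.resize(im[v-35:v+35,u-35:u+35],(400,400) if n[0]=='w' else (400,400),interpolation=cv2.INTER_CUBIC)); print(u-35,v-35)
o=[cv2.resize(x,(266,266)) if 0 else x for x in o]
cv2.imwrite('pics/c8.png',cv2.resize(np.hstack(o),(1200,400))[:,:])
cv2.imwrite('pics/c8a.png',np.hstack(o[1:]))
"
```

```text
[580.4 -73.8 164.8] jaw -96.52 [-2.400e-01  5.060e-01  1.729e+00  1.000e-03  9.070e-01  1.444e+00] 14.35 [ 0.9 -6.8 -0.4] [-0.03  0.22 -1.12] 17.87414332548284
s8.png [243.25181884 196.24119451]
208 161
t8.png [274.91581176 215.49232284]
239 180
w8.png [204.28278987 280.12161268]
169 245
```

View pics/c8a.png

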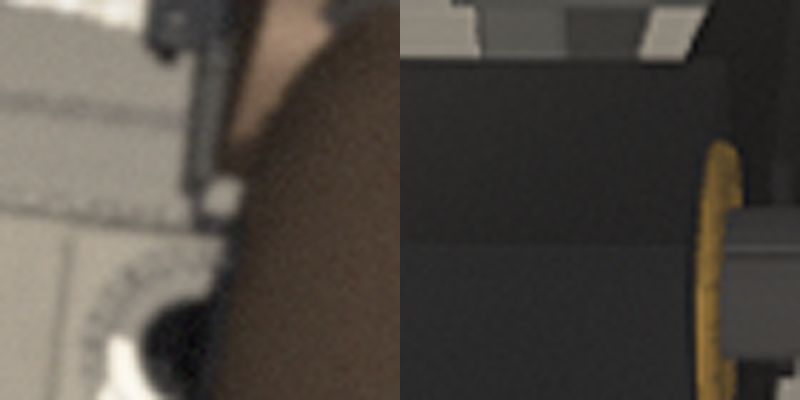

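The top view has the clip behind the arm, and the wrist view is blocked by the gripper. I'll measure the pointer-to-clip distance in the earlier wrist views and check the result with the scene camera.

```bash
python3 -c "
from h import *
o=[]
for n,(x0,y0,w,h) in(('w2.png',(195,140,100,50)),('w6.png',(175,95,100,50)),('s8.png',(200,155,100,50))):
    o.append(cv2.resize(load(n)['im'][y0:y0+h,x0:x0+w],None,fx=8,fy=8,interpolation=cv2.INTER_CUBIC)[:200 if 0 else 400])
cv2.imwrite('pics/c9.png',cv2.resize(np.vstack(o),(600,900))[:600]); 
a=np.vstack(o[:1]+[o[1]]); cv2.imwrite('pics/c9.png',np.vstack([cv2.resize(x,(600,300)) for x in o[:2]]))
cv2.imwrite('pics/c10.png',o[2])
"
```

```text
(no output)
```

View pics/c9.png

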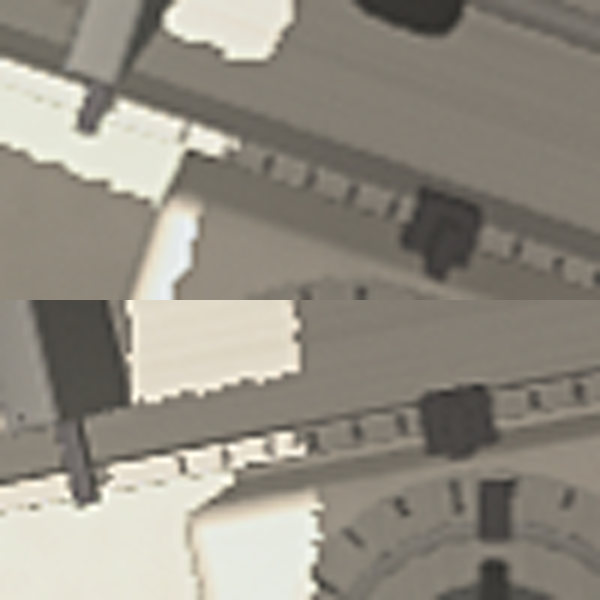

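View pics/c10.png

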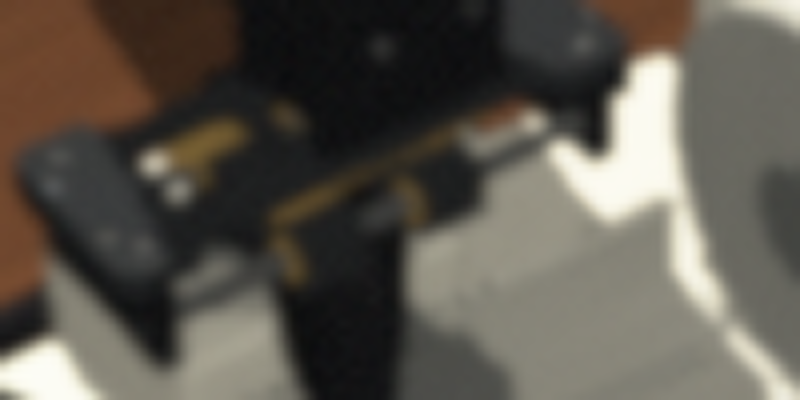

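The scene view is blocked by the gripper. In the crops, the mark tip is at (88,128) in w2 and (88,498) in w6; the clip body is at (440,220) in w2 and (458,420) in w6. Triangulating:

```bash
python3 - <<'E'
from h import *
d=np.array([.1132,.9936]);l=np.array([.9936,-.1132])
A,B,C,T=[load(n) for n in('w2.png','w6.png','w3.png','top1.png')]
a=lambda x,y:(A,[195+x/6-.4,140+y/6-.4]); b=lambda x,y:(B,[175+x/6-.4,95+(y-300)/6-.4]); c=lambda x,y:(C,[146+x/4-.4,49+y/4-.4]); t=lambda x,y:(T,[175+x/4-.4,125+y/4-.4])
for n,v in [('mark tip w2',a(88,128)),('mark tip w6',b(88,498)),('mark top',t(278,362)),
 ('clip body w2',a(443,217)),('clip prong w2',a(440,272)),('clip body w6',b(458,421)),('clip w3',c(365,437)),('clip top',t(404,368)),
 ('dial w2',(A,[195+288/5-.4,150+360/5-.4]))]:
    print(n,[ (z,(P@d).round(1),(P@l).round(1)) for z in (80,88,96) for P in onz(v[0],[v[1]],z)[:,:2]])
def tri(*V):
    M=np.zeros((3,3));r=np.zeros(3)
    for f,uv in V:
        o,D=ray(f,[uv]);D=D[0]/np.linalg.norm(D[0]);Q=np.eye(3)-np.outer(D,D);M+=Q;r+=Q@o
    P=np.linalg.solve(M,r);return P.round(1),(P[:2]@d).round(1)
print('mark',tri(a(88,128),b(88,498)),'clip',tri(a(443,217),b(458,421)),tri(a(443,217),b(458,421),c(365,437)))
E
```

```text
mark tip w2 [(80, np.float64(118.7), np.float64(505.2)), (88, np.float64(118.1), np.float64(507.3)), (96, np.float64(117.4), np.float64(509.3))]
mark tip w6 [(80, np.float64(120.6), np.float64(507.9)), (88, np.float64(118.7), np.float64(508.4)), (96, np.float64(116.8), np.float64(508.9))]
mark top [(80, np.float64(116.3), np.float64(510.6)), (88, np.float64(116.3), np.float64(509.6)), (96, np.float64(116.2), np.float64(508.7))]
clip body w2 [(80, np.float64(36.6), np.float64(512.6)), (88, np.float64(37.6), np.float64(514.5)), (96, np.float64(38.6), np.float64(516.4))]
clip prong w2 [(80, np.float64(32.7), np.float64(500.2)), (88, np.float64(33.8), np.float64(502.3)), (96, np.float64(34.9), np.float64(504.5))]
clip body w6 [(80, np.float64(35.5), np.float64(509.6)), (88, np.float64(35.2), np.float64(510.0)), (96, np.float64(35.0), np.float64(510.5))]
clip w3 [(80, np.float64(35.4), np.float64(511.0)), (88, np.float64(36.6), np.float64(509.8)), (96, np.float64(37.8), np.float64(508.6))]
clip top [(80, np.float64(35.5), np.float64(516.4)), (88, np.float64(36.1), np.float64(515.4)), (96, np.float64(36.8), np.float64(514.4))]
dial w2 [(80, np.float64(34.9), np.float64(441.2)), (88, np.float64(36.0), np.float64(444.5)), (96, np.float64(37.0), np.float64(447.9))]
mark (array([518.6,  59.2,  93. ]), np.float64(117.6)) clip (array([509.9, -22.5,  67.2]), np.float64(35.4)) (array([511.6, -22.5,  76.4]), np.float64(35.5))
```

The views differ on the clip by about 1.5 mm. The wrist camera would look straight down on the clip from the other side of the handle, so I'll bring the pusher back to rest gently, regrip with a half turn and pull with a clear view.

carry_out:
  grip: [1,1,1,1,1]
  linear:
    - [0,-0.03,0]
    - [0,-0.03,0]
    - [0,-0.03,0]
    - [0,-0.03,0]
    - [0,-0.03,0]
  turn: [0,0,0,0,0]

```text
t: 15.0
eef_pos: [589.0, 1.6, 164.8]
tcp_rot: [1.772, 1.57, -1.482]
ft_force: [0.5, -10.8, 9.2]
opening: 0.19
```

carry_out:
  grip: [-0.8,-1,-1,-1,-1]
  linear:
    - [0,0,0]
    - [0,0,0]
    - [0,0,0]
    - [0,0,0]
    - [0,0,0]
  turn: [0,0,0,0,0]

```text
t: 15.5
eef_pos: [588.9, -0.1, 164.9]
tcp_rot: [2.011, 1.571, -1.245]
ft_force: [0.3, -0.7, 0.1]
opening: 0.556
```

carry_out:
  grip: [-1,-1,-1,-1,-1]
  linear:
    - [-0.05,0,0]
    - [-0.07,0,0]
    - [-0.02,0,0]
    - [0,0,0]
    - [0,0,0]
  turn: [0,0,0,-0.047,-0.047]

```text
t: 16.0
eef_pos: [588.8, -0.0, 235.0]
tcp_rot: [2.616, 1.57, -0.338]
ft_force: [-0.7, -0.4, 0.3]
opening: 0.967
```

carry_out:
  grip: [-1,-1,-1,-1,-1]
  linear:
    - [0,0,0]
    - [0,0,0]
    - [0,0,0]
    - [0,0,0]
    - [0,0,0]
  turn: [-0.047,-0.047,-0.047,-0.047,-0.047]

```text
t: 16.5
eef_pos: [588.7, 0.0, 234.4]
tcp_rot: [-0.877, 1.57, -3.093]
ft_force: [-0.2, 0.6, -0.6]
opening: 1.001
```

carry_out:
  grip: [-1,-1,-1,-1,-1]
  linear:
    - [0,0,0]
    - [0,0,0]
    - [0,0,0]
    - [0,0,0]
    - [0,0,0]
  turn: [-0.047,-0.047,-0.047,-0.047,-0.047]

```text
t: 17.0
eef_pos: [588.7, -0.0, 234.4]
tcp_rot: [-1.601, 1.57, -3.079]
ft_force: [0.1, -0.1, 0.6]
opening: 1.001
```

carry_out:
  grip: [-1,-1,-1,-1,-1]
  linear:
    - [0,0,0]
    - [0,0,0]
    - [0,0,0]
    - [0,0,0]
    - [0,0,0]
  turn: [-0.047,-0.047,-0.047,-0.047,-0.047]

```text
t: 17.5
eef_pos: [588.7, -0.0, 234.4]
tcp_rot: [-2.316, 1.57, -3.055]
ft_force: [0.7, -0.5, 0.2]
opening: 1.0
```

carry_out:
  grip: [-1,-1,-1,-1,-1]
  linear:
    - [0,0,0]
    - [0,0,0]
    - [0,0,0]
    - [0,0,0]
    - [0,0,0]
  turn: [-0.047,-0.047,-0.047,-0.047,-0.013]

```text
t: 18.0
eef_pos: [588.7, -0.0, 234.4]
tcp_rot: [-2.929, 1.57, -3.037]
ft_force: [0.8, 0.3, -0.9]
opening: 0.997
```

```bash
python3 st.py; python3 - <<'E'
from h import *
print(delta([588,0.5,160]))
E
```

```text
[588.7  -0.  234.4] jaw 83.79 [-0.112  0.434  1.643 -0.     1.065 -1.574] 18.0 [0.9 0.4 0.7] [-0.02 -0.12  0.13] 94.70487652636558
[ 0.1488  0.0009 -0.0014]
```

carry_out:
  grip: [-1,-1,-1,-1,-1]
  linear:
    - [0.047,0.001,-0.001]
    - [0.047,0,0]
    - [0.035,0,0]
    - [0.018,0,0]
    - [0,0,0]
  turn: [0,0,0,0,0]

```text
t: 18.5
eef_pos: [588.0, 0.6, 160.2]
tcp_rot: [-3.083, 1.569, 3.087]
ft_force: [0.8, -0.1, 1.1]
opening: 1.004
```

carry_out:
  grip: [1,1,1,1,1]
  linear:
    - [0,0,0]
    - [0,0,0]
    - [0,0,0]
    - [0,0,0]
    - [0,0,0]
  turn: [0,0,0,0,0]

```text
t: 19.0
eef_pos: [588.5, 0.7, 161.7]
tcp_rot: [-0.192, 1.57, -0.306]
ft_force: [0.1, -0.1, -0.4]
opening: 0.634
```

carry_out:
  grip: [1,1,1,1,1]
  linear:
    - [0,0,0]
    - [0,0,0]
    - [0,0,0]
    - [0,0,0]
    - [0,0,0]
  turn: [0,0,0,0,0]

```text
t: 19.5
eef_pos: [588.4, 0.7, 161.3]
tcp_rot: [-1.387, 1.571, -1.5]
ft_force: [-0.3, -0.2, 1.0]
opening: 0.218
```

carry_out:
  grip: [1,1,1]
  linear:
    - [0,0,0]
    - [0,0,0]
    - [0,0,0]
  turn: [0,0,0]

```text
t: 19.8
eef_pos: [588.5, 1.0, 161.3]
tcp_rot: [1.446, 1.57, 1.332]
ft_force: [1.5, 3.8, -0.5]
opening: 0.186
```

carry_out:
  grip: [1,1,1,1,1]
  linear:
    - [0,-0.03,0]
    - [0,-0.03,0]
    - [0,-0.03,0]
    - [0,-0.03,0]
    - [0,-0.03,0]
  turn: [0,0,0,0,0]

```text
t: 20.3
eef_pos: [579.9, -73.6, 161.3]
tcp_rot: [1.512, 1.57, 1.398]
ft_force: [3.2, 9.4, -0.3]
opening: 0.188
```

carry_out:
  grip: [1,1,1]
  linear:
    - [0,0,0]
    - [0,0,0]
    - [0,0,0]
  turn: [0,0,0]

```text
t: 20.6
eef_pos: [580.0, -73.2, 161.3]
tcp_rot: [1.503, 1.57, 1.39]
ft_force: [2.5, 6.8, -0.7]
opening: 0.188
```

```bash
python3 st.py; python3 -c "
from h import *
w=snap('wrist','w10.png');f=load('w10.png');q=proj(f,[[514,-21,94]])[0];print(q)
u,v=q.astype(int);x0=min(max(u-60,0),392);y0=min(max(v-45,0),294);print(x0,y0)
cv2.imwrite('pics/c11.png',cv2.resize(w[y0:y0+90,x0:x0+120],None,fx=6,fy=6,interpolation=cv2.INTER_CUBIC))
"
```

```text
[580.  -73.2 161.3] jaw 83.49 [-2.390e-01  5.100e-01  1.734e+00  1.000e-03  8.980e-01 -1.696e+00] 20.6 [0.7 7.  1.7] [-0.02 -0.32  1.08] 17.845857440043744
[317.96808194 113.83679164]
257 68
```

View pics/c11.png

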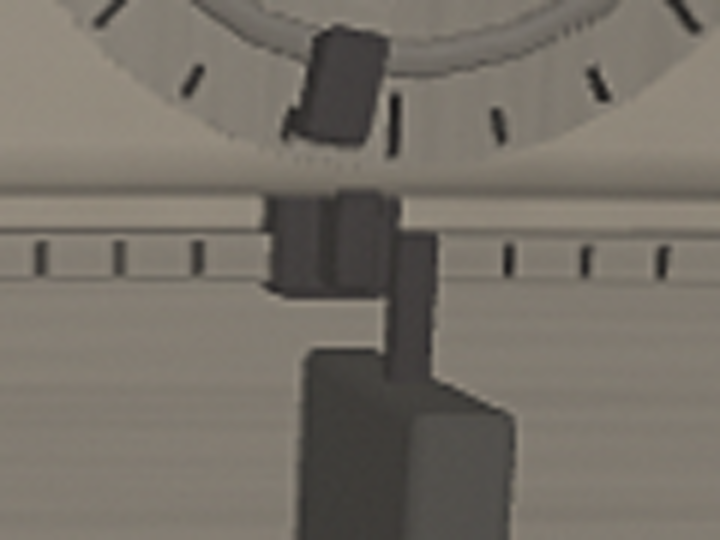

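The view is clear: the clip body spans crop columns 268–400 and the pointer tip is at (416,235), a few mm short of the ridge. I'll get sub-pixel numbers from intensity profiles.

```bash
python3 - <<'E'
from h import *
f=load('w10.png');a=f['im'].astype(int).sum(2)//3
print('cols',list(range(298,334)))
for r in range(99,134,2): print(r,a[r,298:334].tolist())
d=np.array([.1132,.9936]);l=np.array([.9936,-.1132])
for u,v in((257+416/6,68+236/6),(257+365/6,68+215/6),(257+328/6,68+215/6),(257+268/6,68+240/6),(257+400/6,68+215/6),(257+158/6,68+258/6),(257+237/6,68+258/6)):
    print(u,v,[(z,(P[:2]@d).round(1),(P[:2]@l).round(1)) for z in(80,86,93,96) for P in onz(f,[[u-.4,v-.4]],z)])
E
```

```text
cols [298, 299, 300, 301, 302, 303, 304, 305, 306, 307, 308, 309, 310, 311, 312, 313, 314, 315, 316, 317, 318, 319, 320, 321, 322, 323, 324, 325, 326, 327, 328, 329, 330, 331, 332, 333]
99 [94, 95, 98, 99, 100, 100, 100, 100, 99, 100, 99, 101, 100, 101, 102, 86, 83, 84, 84, 84, 84, 84, 94, 101, 102, 99, 98, 97, 96, 97, 97, 97, 96, 96, 96, 96]
101 [132, 135, 118, 67, 51, 59, 63, 67, 66, 66, 65, 68, 57, 55, 56, 51, 61, 62, 62, 63, 63, 60, 58, 68, 61, 76, 133, 127, 126, 125, 125, 125, 124, 124, 125, 123]
103 [135, 139, 125, 70, 48, 58, 63, 66, 65, 64, 66, 66, 57, 51, 52, 57, 64, 65, 65, 65, 63, 61, 56, 63, 56, 63, 142, 133, 132, 131, 132, 131, 131, 132, 131, 131]
105 [128, 131, 96, 55, 50, 60, 62, 65, 65, 65, 64, 67, 55, 53, 51, 60, 65, 65, 65, 62, 63, 63, 64, 63, 56, 94, 138, 134, 132, 133, 132, 131, 129, 127, 128, 128]
107 [120, 122, 124, 129, 78, 57, 63, 64, 65, 64, 64, 66, 54, 53, 52, 59, 65, 64, 64, 64, 65, 62, 64, 63, 54, 51, 57, 58, 57, 58, 58, 59, 120, 114, 112, 112]
109 [122, 122, 123, 131, 77, 55, 62, 64, 63, 64, 65, 67, 54, 53, 51, 62, 66, 65, 65, 62, 62, 61, 64, 63, 52, 55, 
[... 2745 characters left out ...]
), np.float64(509.0)), (93, np.float64(25.1), np.float64(508.8)), (96, np.float64(24.7), np.float64(508.7))]
323.6666666666667 103.83333333333334 [(80, np.float64(43.8), np.float64(506.1)), (86, np.float64(42.5), np.float64(505.9)), (93, np.float64(41.0), np.float64(505.8)), (96, np.float64(40.3), np.float64(505.7))]
283.3333333333333 111.0 [(80, np.float64(13.0), np.float64(511.5)), (86, np.float64(12.5), np.float64(511.2)), (93, np.float64(11.9), np.float64(510.9)), (96, np.float64(11.6), np.float64(510.8))]
296.5 111.0 [(80, np.float64(23.1), np.float64(511.5)), (86, np.float64(22.3), np.float64(511.2)), (93, np.float64(21.4), np.float64(510.9)), (96, np.float64(21.1), np.float64(510.8))]
```

Ridge top at s≈35.1, backed by the body centre at 34.8 and the earlier views at 35.0. Mark tip at s≈43.1, matching dead reckoning at 42.9. So 8 mm more to pull.

carry_out:
  grip: [1,1,1,1,1]
  linear:
    - [0,-0.008,0]
    - [0,-0.008,0]
    - [0,0,0]
    - [0,0,0]
    - [0,0,0]
  turn: [0,0,0,0,0]

```text
t: 21.15
eef_pos: [579.1, -80.9, 161.3]
tcp_rot: [1.569, 1.57, 1.456]
ft_force: [2.4, 7.1, -1.1]
opening: 0.187
```

```bash
python3 st.py; python3 - <<'E'
from h import *
snap('wrist','w11.png')
f=load('w11.png');a=f['im'].astype(int).sum(2)//3
print('cols',list(range(306,344)))
for r in range(96,122): print(r,a[r,306:344].tolist())
d=np.array([.1132,.9936])
for z in(80,87,93,96): print(z,(onz(f,[[u,105] for u in range(308,342,3)],z)[:,:2]@d).round(1))
E
```

```text
[579.1 -80.9 161.3] jaw 83.5 [-2.520e-01  5.100e-01  1.733e+00  1.000e-03  8.980e-01 -1.710e+00] 21.15 [1.1 7.3 1.5] [-0.   -0.31  1.17] 17.73693507119959
cols [306, 307, 308, 309, 310, 311, 312, 313, 314, 315, 316, 317, 318, 319, 320, 321, 322, 323, 324, 325, 326, 327, 328, 329, 330, 331, 332, 333, 334, 335, 336, 337, 338, 339, 340, 341, 342, 343]
96 [120, 121, 120, 120, 119, 119, 120, 119, 120, 119, 120, 119, 119, 120, 121, 119, 119, 119, 120, 121, 120, 113, 121, 121, 119, 120, 119, 120, 119, 119, 119, 120, 119, 120, 119, 120, 120, 120]
97 [118, 116, 116, 117, 116, 116, 116, 116, 115, 115, 114, 116, 116, 115, 115, 116, 115, 116, 116, 115, 116, 117, 116, 115, 115, 116, 116, 116, 115, 116, 115, 115, 115, 115, 115, 114, 115, 114]
98 [110, 108, 109, 109, 109, 109, 108, 108, 109, 109, 109, 109, 109, 109, 108, 109, 109, 109, 112, 112, 112, 113, 112, 112, 111, 110, 109, 109, 109, 110, 109, 109, 108, 109, 109, 109, 109, 108]
99 [94, 93, 95, 96, 97, 98, 101, 100, 100, 100, 100, 100, 100, 101, 102, 102, 102, 103, 87, 85, 86, 87, 89, 88, 89, 97, 102, 100, 99, 97, 97, 97, 98, 98, 97, 98, 98, 9
[... 3391 characters left out ...]
9, 123, 122, 122, 121, 121, 120, 121, 120, 119, 121, 120, 120, 120]
120 [121, 122, 122, 121, 121, 122, 120, 121, 121, 121, 121, 122, 121, 122, 130, 74, 48, 59, 64, 63, 63, 62, 58, 103, 125, 121, 120, 120, 118, 119, 120, 119, 119, 119, 119, 118, 118, 120]
121 [122, 122, 122, 122, 122, 122, 123, 122, 121, 122, 122, 121, 122, 123, 130, 76, 50, 59, 64, 63, 64, 61, 55, 99, 126, 123, 122, 122, 122, 122, 122, 121, 121, 121, 122, 121, 121, 121]
80 [24.3 26.6 28.9 31.2 33.5 35.9 38.2 40.5 42.8 45.1 47.4 49.8]
87 [23.1 25.4 27.6 29.9 32.1 34.4 36.6 38.8 41.1 43.3 45.6 47.9]
93 [22.2 24.3 26.5 28.7 30.9 33.1 35.3 37.4 39.6 41.8 44.  46.2]
96 [21.7 23.8 26.  28.1 30.3 32.4 34.6 36.7 38.9 41.1 43.2 45.4]
```

Ridge at s≈35.2; mark at s≈35.4 by image and 35.2 by handle +50 mm. I'll make a 0.4 mm trim, then do the final check of dial and pointer.

carry_out:
  grip: [1,1,1,1,1]
  linear:
    - [0,-0.0008,0]
    - [0,0,0]
    - [0,0,0]
    - [0,0,0]
    - [0,0,0]
  turn: [0,0,0,0,0]

```text
t: 21.7
eef_pos: [579.1, -81.2, 161.3]
tcp_rot: [1.528, 1.57, 1.414]
ft_force: [2.9, 8.5, -0.8]
opening: 0.188
```

```bash
python3 st.py; python3 - <<'E'
from h import *
snap('wrist','w12.png');f=load('w12.png');a=f['im'].astype(int).sum(2)//3
for r in(100,119): print(r,a[r,316:336].tolist())
# dial: darkness by angle at nose radius and at tab radius
for C in([453,-13],[455,-12.7]):
  for rad,z in((29,112),(40,113)):
    th=np.arange(-32,0,2.);P=np.c_[C[0]+rad*np.cos(np.radians(th)),C[1]+rad*np.sin(np.radians(th)),np.full(len(th),z)]
    q=proj(f,P).astype(np.float32);v=cv2.remap(a.astype(np.float32),q[:,0].copy(),q[:,1].copy(),cv2.INTER_LINEAR).ravel()
    w=np.clip(95-v,0,None);print(rad,q[[0,-1]].round(0).tolist(),v.round(0).tolist(),'mean deg',(th*w).sum()/max(w.sum(),1))
E
```

```text
[579.1 -81.2 161.3] jaw 83.5 [-2.530e-01  5.100e-01  1.733e+00  1.000e-03  8.990e-01 -1.711e+00] 21.7 [0.8 8.8 1.9] [ 0.02 -0.36  1.22] 17.89272577400322
100 [84, 83, 85, 84, 85, 79, 81, 83, 77, 63, 63, 62, 63, 61, 62, 67, 87, 84, 93, 101]
119 [124, 124, 124, 126, 132, 76, 48, 59, 65, 63, 64, 62, 58, 81, 128, 123, 121, 121, 121, 121]
29 [[321.0, 59.0], [344.0, 64.0]] [121.0, 121.0, 122.0, 118.0, 51.0, 43.0, 45.0, 45.0, 44.0, 40.0, 82.0, 121.0, 121.0, 116.0, 117.0, 119.0] mean deg -18.563229578014866
40 [[313.0, 75.0], [344.0, 82.0]] [95.0, 85.0, 86.0, 85.0, 48.0, 64.0, 65.0, 64.0, 64.0, 68.0, 123.0, 123.0, 119.0, 118.0, 119.0, 122.0] mean deg -20.553537466717383
29 [[322.0, 62.0], [344.0, 67.0]] [121.0, 121.0, 118.0, 63.0, 33.0, 41.0, 37.0, 42.0, 60.0, 99.0, 120.0, 120.0, 118.0, 116.0, 118.0, 120.0] mean deg -21.025953515394143
40 [[314.0, 78.0], [345.0, 85.0]] [118.0, 120.0, 124.0, 58.0, 57.0, 65.0, 63.0, 64.0, 61.0, 103.0, 34.0, 125.0, 118.0, 118.0, 120.0, 119.0] mean deg -19.027298432522365
```

```bash
python3 -c "
from cell import env
print(env.job_done())"
```

```text
the job is handed in; nothing more can be done
None
```

I set the thickness dial first, then pulled the pusher back to the clip. I handed the job in at about 21.7 s with the gripper still holding the handle.

**Last checks**
- **Dial:** turned clockwise about 160°. The pointer nose and the tab agreed to about 0.5° in the last wrist image, taken after I had let go of the dial.
- **Pusher:** pulled about 82 mm. The pointer is level with the clip's ridge to about 0.2–0.5 mm. The image profile and the handle position plus 50 mm agree on this, though the clip body's own centre came out about 0.5–1 mm lower than the ridge.
- **Grip:** 18 mm opening on the handle. The wrist reads about 9 N, mostly the spring; the largest wrist force I saw was about 25 N. Both are far below the limits.

**What disagreed or went differently**
- **Tab position:** I found the tab at about 3.3 rad from the dial's zero, not the stated 1.2–2.0. It was the only tab on the ring, so I followed the images.
- **Second pull:** on the first pull the clip was hidden from the cameras. I eased the pusher back to rest, regripped with a half turn for a clear view, and pulled again.
- **Bystanders:** I had no contact with the other things on the table that I know of, but I did not check them in a final picture.

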